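# Find and mark the balance point of a camera boom

## Task

Find where the sealed camera boom lying on the black base plate balances: without lifting it, nudge it lengthwise out over the plate's right-hand edge, letting go between nudges, until it only just tips over on its own. Without shifting it along, slide the steel rider along the boom until its centre line stands right over that edge, and then push the boom back onto the plate until it lies flat again, with the rider still marking the balance point to within a centimetre. Leave the other things on the bench alone.

Things in the scene. Friction and masses are not known exactly. Their poses are not given: they have to be found in the camera images.
- plate: fixed black base plate, 240 mm (its x) by 260 mm (its y, the boom's way) and 20 mm high, lying on the bench (bench top at z = 0). Origin: centre of its underside. Its yaw varies by up to 9 degrees.
- tip_edge (a point): middle of the top rim of the plate's -y side (right-hand edge seen from the robot), 20 mm above the bench: the straight edge, along the plate's x, over which the boom tips. When the balance point passes it, the front end drops 20 mm to the bench (6 to 11 degrees) and the boom stays so. A finger pushing on an end holds it by friction: it may tip only when the finger backs off.
- bar: the camera boom: closed aluminium box tube 40 mm wide (x), 320 mm long (y), 25 mm high, loose on the plate, about square to the tipping edge, its front (-y) end out over it. Origin: centre of its underside at half length. 0.65 to 0.95 kg, nearly all a ballast fixed unseen inside: the balance point lies anywhere within 52 mm of half length.
- bar_rear (a point): centre of the boom's rear (+y) end face, where it is nudged towards -y; 12.5 mm above the underside.
- bar_front (a point): centre of the boom's front (-y) end face, 12.5 mm above the underside; after the boom has tipped this end lies on the bench.
- rider (a joint): position of the steel rider along the boom in m: 0 at half length, growing towards the rear (+y) end, range -0.145 to 0.145. It starts in the rear half (0.09 to 0.115). It moves with a light push of about 0.7 N along the boom and stays where it is left.
- rider_mark (a point): point on the boom's inner axis (12.5 mm above the boom's underside) below the centre line of the rider. The rider is a plain steel saddle that cannot come off: a block 50 mm across the boom, 16 mm along it, standing on the boom's top face (from 26 to 50 mm above the boom's underside), with a thin dark line over its middle that shows the mark.

How it is judged (in metres and radians):
On the way, in this order (a step that is already met when the one before it is completed fails the run):
1. the boom has tipped over the edge on its own, with no finger on it (angle between bar's own z axis and vertical above 0.06 rad and contact force between the fingers and bar below 0.05 N), for 0.15 s.
2. the rider stands within 10 mm of the true balance point while the boom is still tipped (angle between bar's own z axis and vertical above 0.06 rad and distance between rider_mark and balance below 0.01 m), for 0.2 s.
At the end, for the whole second after the job is handed in: The boom lies flat (within 0.02 rad) and at rest on the base plate, and the rider's centre line is within 10 mm of the boom's true balance point (angle between bar's own z axis and vertical below 0.02 rad and height (world z) of bar between 0.017 and 0.024 m and distance between rider_mark and balance below 0.01 m and linear speed of bar below 0.01 m/s); the robot touches nothing.
It fails at once if the boom is lifted off the plate (height (world z) of bar above 0.07 m).
It fails at once if the boom falls off the plate (angle between bar's own z axis and vertical above 0.4 rad or height (world z) of bar below 0.004 m).
It fails at once if another thing on the bench is moved by more than 30 mm (distance of any of lens, spacer, driver, mouse, mug, jar, filter, bracket from where it was at the start of the episode above 0.03 m).
It also fails if it takes over 72 s, if anything falls off the work surface, if the arm or the gripper's body presses on something with over 40 N, if the wrist force passes 120 N, or if a joint passes its speed limit or range.

## Robot

A 7-joint arm with a two-finger parallel gripper is mounted at the origin on the work surface. World frame = base frame: x ahead of the robot, y to its left, z up, the work surface at z = 0. Lengths are in mm, angles in rad, forces in N, time in s.
With the tool pointing down it reaches from about 400 to 850 mm from the base axis. Payload 4.5 kg.
Tool frame: the origin (TCP) lies at the very end of the fingers, on their centre line; the grasp point (between the pads) lies 19 mm behind it; z points along the fingers, y is the line along which they close (so a half turn about z gives the same grasp; the last joint's range is limited). The gripper opens to 88 mm and grips with 3 to 60 N. Pads are 18 mm wide; open, the fingers measure 123 mm over their backs; the gripper's body (75 mm by 187 mm) begins 45 mm behind the grasp point.
Start: joints at [1.288, 0.689, -0.195, 1.565, 0.157, 0.902, -0.215], TCP at [194.734, -593.913, 238.743] pointing down, gripper open.
Joint ranges: [-3.01, 3.01], [-0.46, 2.08], [-1.47, 1.51], [0.13, 2.56], [-1, 4.14], [0.04, 2.09], [-2.66, 2.66]. Speed limits (rad/s): [2.57, 2.57, 3.14, 3.14, 3.14, 3.14, 3.14].

## Interface

Orientations are given as [roll, pitch, yaw] about the fixed x, y, z axes, in that order (R = Rz(yaw) Ry(pitch) Rx(roll)).
In Python, from bench import status, viewer, arm gives the robot as it stands.
- The arm moves only by the tool carry_out, never from a script. Its arguments are lists of equal length, an entry for each row: "jaw": the opening in per cent of the stroke, from 0 (shut) to 100 (fully open); "translation": the shift along the tool's x, y, z in m, a list of three; "yaw": the turn about the tool's z in degrees. In form: {"jaw": [jaw, ...], "translation": [[tx, ty, tz], ...], "yaw": [yaw, ...]}. A call has 1 to 10 rows; each row shifts and turns the commanded pose from where the row before left it, along the tool's axes as they then stand; what a row does not reach is not made up. A row lasts 1/8 s, in which the tool goes at most 62.5 mm and 10.7 degrees, less where a joint would pass 70% of its speed; a pose out of reach is approached as far as the arm can. A call is refused whole if a number of a shift passes 0.0625 or a number of a turn 10.7, either way. A call with a gripper value outside its range is refused whole. The fingers move at their own pace and stop on an object; "grip_force" is the grip in N (left out, the last holds). Time passes only in rows, so rows that do not move let the fingers close. It gives the time, the measured TCP pose, the force, the opening and the grip force at its end, in the units of the state.
- status.get_obs(): the state, without advancing time (a new reading comes with each control period).
- viewer.camera(name): name is "scene" or "top"; returns a dict with "pixels" (400x640x3 uint8, red, green, blue), "z_map" (400x640 float32, mm along the optical axis (not along the pixel's ray), 0 where there is no reading), "fx", "fy", "cx", "cy" (pixels), "k1" (the pictures are not rectified: a ray, as slopes to the right and down, at radius r is drawn at 1 + k1 r^2 times it, then the intrinsics apply), "R" (3x3) and "t" (3): a world point X has camera coordinates R X + t. Camera axes: x right, y down, z forward; pixel columns grow to the right and rows downward; lengths in mm; the calibration is good to about 2 mm. A picture is of the moment at which its call begins.
- arm.hand_in(): hands the job in; it is judged then, once.
The state is a dict: "time_s": time; "joint_pos": joint angles; "joint_vel": joint speeds; "joint_torque": joint torques, N m; "eef_pos": TCP position; "tool_rot": TCP orientation; "ft_force": force on the tool from outside, world axes, zero at the start; "moment": the same for the moment, N m; "opening": finger opening in mm; "finger_force": force on a finger pad.
Only numpy, scipy, OpenCV 4.12 (cv2) and the standard library are available. Lean on these libraries where they do the work, as an engineer would, in place of code of your own. Each camera call takes 0.05 s, during which the arm holds its last target. There are 200 camera calls.

## Working session

There is one attempt and no reset: what is moved stays moved. The work goes in short steps, Python scripts to look and compute and a tool call to move; the robot and the scene stay as the last step left them, time stands still between calls to the robot, and variables do not carry over. Pictures are saved under pics/ and viewed, at most 10 in all, crops included, and the job is handed in when it is done.

Besides the shell and the picture viewer there is one more tool, called by a JSON object that holds its "api" and its "payload", one argument or row to a line. carry_out: Moves the arm, as the interface text tells. Its arguments: {"type":"object","properties":{"jaw":{"type":"array","items":{"type":"number"}},"translation":{"type":"array","items":{"type":"array","items":{"type":"number"}}},"yaw":{"type":"array","items":{"type":"number"}},"grip_force":{"type":"number"}},"required":["jaw","translation","yaw"]}

```bash
mkdir -p pics; ls; cat > h.py <<'E'
import numpy as np, cv2
from bench import status, viewer, arm
def cam(n):
    c=viewer.camera(n); np.savez(''+n+'.npz',**c); return c
def ld(n): return dict(np.load(''+n+'.npz'))
def K(c): return np.array([[c['fx'],0,c['cx']],[0,c['fy'],c['cy']],[0,0,1]],float)
def D(c): return np.array([c['k1'],0,0,0,0],float)
def ray(c,uv):
    p=cv2.undistortPoints(np.array(uv,float).reshape(-1,1,2),K(c),D(c)).reshape(-1,2)
    return np.c_[p,np.ones(len(p))]
def onz(c,uv,z):
    d=ray(c,uv)@c['R']; o=-c['R'].T@c['t']
    return o+d*((z-o[2])/d[:,2])[:,None]
def cloud(c):
    v,u=np.mgrid[0:400,0:640]; r=ray(c,np.c_[u.ravel(),v.ravel()])
    X=(r*c['z_map'].reshape(-1,1)-c['t'])@c['R']; return X.reshape(400,640,3)
def proj(c,X):
    return cv2.projectPoints(np.array(X,float).reshape(-1,1,3),cv2.Rodrigues(c['R'])[0],np.array(c['t'],float),K(c),D(c))[0].reshape(-1,2)
def save(img,name): cv2.imwrite('pics/'+name,cv2.cvtColor(img,cv2.COLOR_RGB2BGR))
E
python3 - <<'E'
from h import *
for n in('top','scene'):
    c=cam(n); save(c['pixels'],n+'0.png'); print(n,c['fx'],c['k1'],-c['R'].T@c['t'],c['R'][2])
o=status.get_obs();print({k:np.round(o[k],3) for k in('time_s','eef_pos','tool_rot','ft_force','opening')})
E
```

```text
pics
top 398.7729298400728 -0.07119781652338679 [392.81744114  72.24835904 757.26041866] [ 0.18373918  0.01635142 -0.98283902]
scene 382.99414799137486 0.0038236815547059468 [ 8.76629021e+02 -3.26779607e-01  6.04646659e+02] [-0.53447062  0.12676478 -0.83562662]
{'time_s': np.float64(0.1), 'eef_pos': array([ 194.484, -593.387,  237.99 ]), 'tool_rot': array([-3.14 ,  0.   ,  0.317]), 'ft_force': array([-0.275,  0.353, -0.117]), 'opening': np.float64(88.181)}
```

View pics/top0.png

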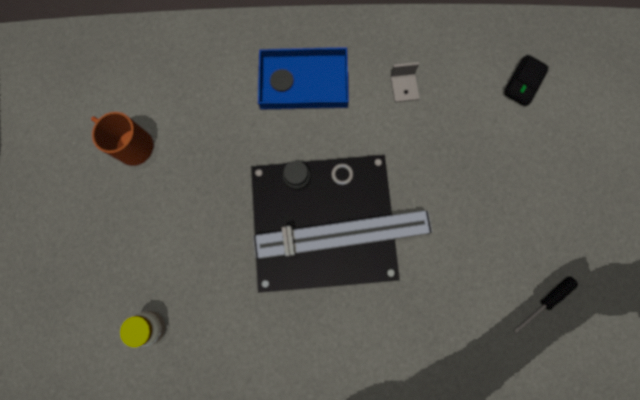

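View pics/scene0.png

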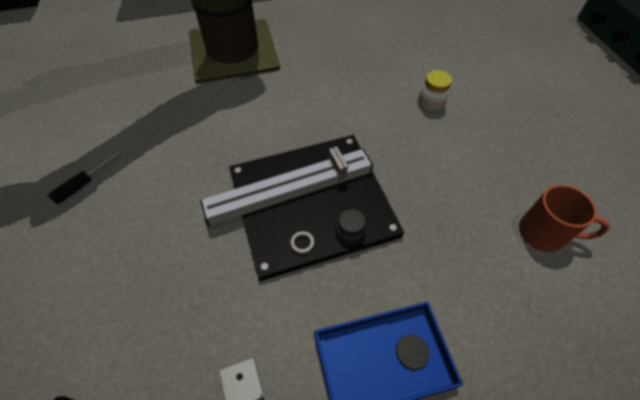

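The top view shows the boom running from (257,245) to (430,222) with the rider at about (288,240). The plate's right-hand edge runs from (385,157) to (398,279). A lens and a ring lie on the plate at (296,174) and (342,174), clear of the boom. In the scene view the boom's front end is at about (205,208).

```bash
cat >> h.py <<'E'
def rect(X,m,w,h):
    # fit known rectangle via minAreaRect on world xy
    r=cv2.minAreaRect(X[m][:,:2].astype(np.float32)); return r
E
python3 - <<'E'
from h import *
c=ld('top'); X=cloud(c); z=X[...,2]
import cv2
P=c['pixels'].astype(int); 
reg=np.zeros((400,640),bool); reg[150:300,240:440]=1
dark=P.max(2)<60
print('bench z',np.median(z[300:350,420:480]),'plate z',np.median(z[reg&dark]))
bright=(P.min(2)>125)&reg&(z>35)
n,l,s,ce=cv2.connectedComponentsWithStats(bright.astype(np.uint8))
print(s[1:],)
m=reg&(z>37)&(z<51); m=cv2.morphologyEx(m.astype(np.uint8),cv2.MORPH_OPEN,np.ones((3,3)))>0
n,l,s,ce=cv2.connectedComponentsWithStats(m.astype(np.uint8)); i=1+np.argmax(s[1:,4]); print(s[i])
r=cv2.minAreaRect(X[l==i][:,:2].astype(np.float32));print('boom',r,cv2.boxPoints(r))
m=(l==0)&reg&(z>14)&(z<25);m=cv2.morphologyEx(m.astype(np.uint8),cv2.MORPH_OPEN,np.ones((3,3)))>0
r=cv2.minAreaRect(X[m][:,:2].astype(np.float32));print('plate',r,cv2.boxPoints(r))
m=reg&(z>60)&(np.arange(400)[:,None]>215);print('rider',X[m].mean(0),m.sum())
print('screws',onz(c,[(259,173),(378,162),(391,273),(265,284)],20).round(1))
im=cv2.resize(c['pixels'][140:300,240:440],(800,640),interpolation=cv2.INTER_CUBIC)[:600];
save(im,'crop1.png')
E
```

```text
bench z -0.3208644501286977 plate z 19.424258834192095
[[ 294  212  134   39 1979]
 [ 288  228    5   25   49]
 [ 257  230   31   27  455]]
[ 292  211  140   41 3058]
boom ((471.3612060546875, 12.588813781738281), (40.375450134277344, 249.94557189941406), 7.39548921585083) [[ 435.25525  133.92348]
 [ 467.4276  -113.94287]
 [ 507.46716 -108.74585]
 [ 475.2948   139.1205 ]]
plate ((494.14459228515625, 83.59542083740234), (239.8177947998047, 261.1547546386719), 4.331448078155518) [[364.7162   204.74359 ]
 [384.4402   -55.665245]
 [623.573    -37.55275 ]
 [603.849    222.85608 ]]
rider [441.27927821 128.61236954 215.62903242] 338
screws [[589.2 204.1  20. ]
 [607.  -24.2  20. ]
 [397.2 -40.1  20. ]
 [380.2 189.9  20. ]]
```

View pics/crop1.png

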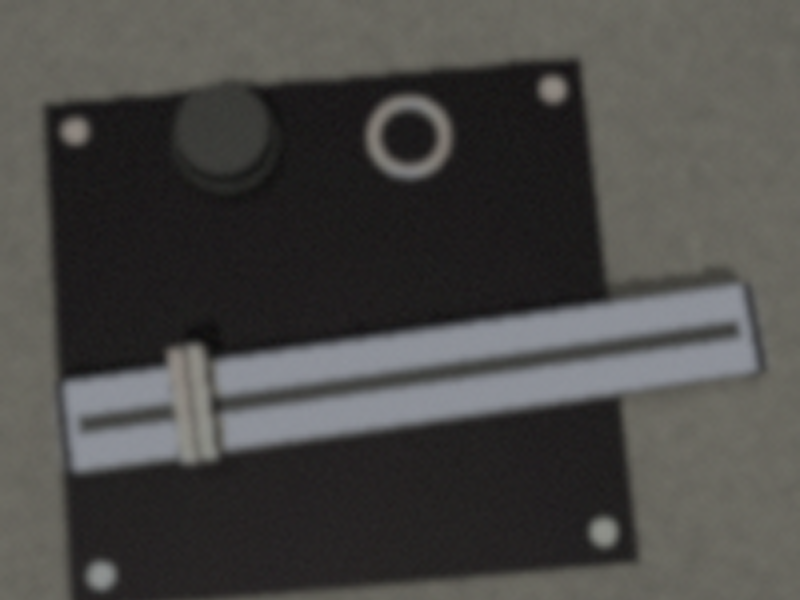

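The crop shows the boom's top corners at crop pixels (62,380), (73,472), (743,283) and (762,373), and the rider line from (188,350) to (203,460). The plate's tipping edge runs from (580,62) to (636,560).

```bash
cat >> h.py <<'E'
E0=np.array([504.,-46.6]); ed=np.array([np.cos(np.radians(4.33)),np.sin(np.radians(4.33))]); en=np.array([ed[1],-ed[0]]) # outward normal
E
python3 - <<'E'
from h import *
c=ld('top')
f=lambda L,z:onz(c,[(240+(u+.5)/4-.5,140+(v+.5)/4-.5) for u,v in L],z)
b=f([(62,380),(73,472),(743,283),(762,373)],45)[:,:2];print(b.round(1))
re=(b[0]+b[1])/2;fr=(b[2]+b[3])/2;d=fr-re;L=np.linalg.norm(d);d/=L
print('rear',re,'front',fr,'len',L,'yaw deg',np.degrees(np.arctan2(d[0],-d[1])))
r=f([(188,350),(203,460)],70)[:,:2];print('rider',r, 'along',np.dot((re+fr)/2-r.mean(0),d))
for nm,p in(('rear',re),('front',fr)): print(nm,'beyond edge',(p-E0)@en)
e=f([(580,62),(636,560)],20);print('edge',e, (e[:,:2]-E0)@en)
print('mid beyond', ((re+fr)/2-E0)@en)
E
```

```text
[[ 468.2  204.7]
 [ 427.   199.2]
 [ 507.7 -103.3]
 [ 466.8 -109.5]]
rear [447.6376962  201.94746125] front [ 487.24219981 -106.40763414] len 310.8880530992977 yaw deg 7.31888447259296
rider [[477.96711339 145.2379001 ]
 [430.36053878 138.64788498]] along 95.0969708920821
rear beyond edge -252.09344305602897
front beyond edge 58.371699471310166
edge [[620.56368752 -37.52941625  20.        ]
 [385.0133952  -53.53960796  20.        ]] [-0.24403744 -2.06378828]
mid beyond -96.8608717923594
```

{"api": "carry_out", "payload": {
  "jaw": [0,0,0,0,0,0,0,0,0,0],
  "translation": [
    [0.04,-0.023,0],
    [0.04,-0.023,0],
    [0.04,-0.023,0],
    [0.04,-0.023,0],
    [0.04,-0.023,0],
    [0.04,-0.023,0],
    [0.04,-0.023,0],
    [0.04,-0.023,0],
    [0.04,-0.023,0],
    [0.04,-0.023,0]
  ],
  "yaw": [0,0,0,0,0,0,0,0,0,0]
}}

```text
time_s: 1.35
eef_pos: [503.8, -249.5, 238.4]
tool_rot: [-3.141, 0.001, 0.317]
ft_force: [-0.3, 0.7, 0.4]
opening: 0.2
finger_force: 0.0
```

{"api": "carry_out", "payload": {
  "jaw": [0,0,0,0,0,0,0,0,0,0],
  "translation": [
    [0.01,-0.05,0],
    [0.01,-0.05,0],
    [0.01,-0.05,0],
    [0.01,-0.05,0],
    [0.01,-0.05,0],
    [0.01,-0.05,0],
    [0.01,-0.05,0],
    [0.01,-0.05,0],
    [0.01,-0.05,0],
    [0.01,-0.05,0]
  ],
  "yaw": [0,0,0,0,0,0,0,0,0,0]
}}

```text
time_s: 2.6
eef_pos: [441.9, 257.0, 238.5]
tool_rot: [3.141, 0.0, 0.317]
ft_force: [0.6, -0.2, 0.2]
opening: 0.3
finger_force: 0.0
```

{"api": "carry_out", "payload": {
  "jaw": [0,0,0,0,0,0,0,0,0,0],
  "translation": [
    [0,0,0.01],
    [0,0,0.01],
    [0,0,0.01],
    [0,0,0.01],
    [0,0,0.01],
    [0,0,0.01],
    [0,0,0.01],
    [0,0,0.01],
    [0,0,0.02],
    [0,0,0]
  ],
  "yaw": [-9.9,-9.9,-9.9,-9.9,-9.9,-9.9,-9.9,-9.9,0,0]
}}

```text
time_s: 3.85
eef_pos: [441.6, 254.7, 137.5]
tool_rot: [-3.139, 0.002, 1.699]
ft_force: [-0.1, -0.3, 0.1]
opening: 0.5
finger_force: 0.0
```

{"api": "carry_out", "payload": {
  "jaw": [0,0,0,0,0,0,0,0,0,0],
  "translation": [
    [0,0,0.03],
    [0,0,0.03],
    [0,0,0.03],
    [0,0,0.017],
    [-0.01,0,0],
    [-0.01,0,0],
    [-0.01,0,0],
    [-0.005,0,0],
    [-0.005,0,0],
    [-0.005,0,0]
  ],
  "yaw": [0,0,0,0,0,0,0,0,0,0]
}}

```text
time_s: 5.1
eef_pos: [448.6, 213.8, 32.2]
tool_rot: [3.139, -0.005, 1.701]
ft_force: [0.3, 5.9, 2.0]
opening: 0.3
finger_force: 2.6
```

{"api": "carry_out", "payload": {
  "jaw": [0,0,0,0,0,0,0,0,0,0],
  "translation": [
    [-0.005,0,0],
    [-0.005,0,0],
    [-0.005,0,0],
    [-0.005,0,0],
    [-0.005,0,0],
    [-0.005,0,0],
    [0,0,0],
    [0.008,0,0],
    [0.008,0,0],
    [0,0,0]
  ],
  "yaw": [0,0,0,0,0,0,0,0,0,0]
}}

```text
time_s: 6.35
eef_pos: [449.6, 197.5, 31.5]
tool_rot: [-3.141, 0.0, 1.7]
ft_force: [1.0, -0.4, -0.4]
opening: 0.3
finger_force: 0.0
```

```bash
cat >> h.py <<'E'
def boom(c,full=False):
    """axis fit of boom top from depth cloud: front end beyond edge, centre-line, tilt"""
    X=cloud(c); P=c['pixels'].astype(int)
    reg=np.zeros((400,640),bool); reg[195:275,230:560]=1
    br=((P.min(2)>95)&(P[...,2]>P[...,0]+3)&reg).astype(np.uint8)
    n,l,s,ce=cv2.connectedComponentsWithStats(cv2.morphologyEx(br,cv2.MORPH_CLOSE,np.ones((3,9))))
    i=1+np.argmax(s[1:,4]); Q=X[(l==i)&(br>0)]
    Q=Q[(Q[:,2]>5)&(Q[:,2]<110)]
    m=np.median(Q,0); u,sv,vt=np.linalg.svd(Q-m,full_matrices=False); a=vt[0]*np.sign(-vt[0][1])
    t=(Q-m)@a; f,r=np.percentile(t,99.7),np.percentile(t,.3)
    F=m+a*f;R_=m+a*r
    return dict(front=F.round(1),rear=R_.round(1),L=round(f-r,1),yaw=round(np.degrees(np.arctan2(a[0],-a[1])),2),tilt=round(np.degrees(np.arcsin(-a[2])),2),front_out=round((F[:2]-E0)@en,1))
def look():
    c=cam('top'); print(boom(c)); o=status.get_obs(); print(np.round(o['time_s'],2),np.round(o['eef_pos'],1)); return c
E
python3 -c "
from h import *
print(boom(ld('top')));c=look();save(c['pixels'][150:300,220:460].repeat(3,0).repeat(3,1),'n1.png')"
```

```text
{'front': array([ 487.1, -104.9,   44.6]), 'rear': array([456.5, 132.2,  44.1]), 'L': np.float64(239.1), 'yaw': np.float64(7.35), 'tilt': np.float64(-0.12), 'front_out': np.float64(56.9)}
{'front': array([ 491.6, -142.2,   45.8]), 'rear': array([473.3,  20. ,  43. ]), 'L': np.float64(163.2), 'yaw': np.float64(6.41), 'tilt': np.float64(-0.97), 'front_out': np.float64(94.3)}
6.4 [449.7 196.9  31.5]
```

View pics/n1.png

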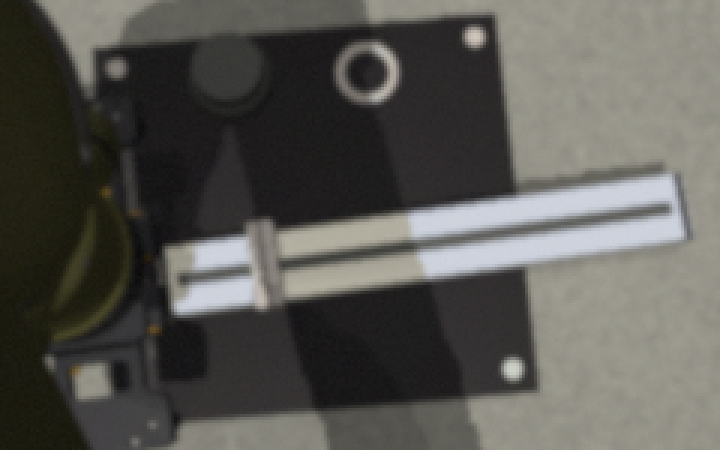

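The crop shows the boom moved about 38 mm forward, still square and flat. The rider is at crop (263,265) and the front end at about (683,207), with a thin dark cap of about 4 mm.

{"api": "carry_out", "payload": {
  "jaw": [0,0,0,0,0,0,0,0],
  "translation": [
    [-0.008,0,0],
    [-0.008,0,0],
    [-0.004,0,0],
    [-0.004,0,0],
    [0,0,0],
    [0.01,0,0],
    [0,0,0],
    [0,0,0]
  ],
  "yaw": [0,0,0,0,0,0,0,0]
}}

```text
time_s: 7.4
eef_pos: [451.7, 182.9, 31.7]
tool_rot: [-3.141, 0.001, 1.699]
ft_force: [-0.0, 0.1, -0.8]
opening: 0.3
finger_force: 0.0
```

```bash
python3 -c "
from h import *
look()"
```

```text
{'front': array([ 492.3, -152. ,   45.7]), 'rear': array([473.4,  13.2,  43.1]), 'L': np.float64(166.3), 'yaw': np.float64(6.53), 'tilt': np.float64(-0.9), 'front_out': np.float64(104.2)}
7.45 [451.7 182.8  31.7]
```

{"api": "carry_out", "payload": {
  "jaw": [0,0,0,0,0,0,0],
  "translation": [
    [-0.008,0,0],
    [-0.004,0,0],
    [-0.004,0,0],
    [0,0,0],
    [0.01,0,0],
    [0,0,0],
    [0,0,0]
  ],
  "yaw": [0,0,0,0,0,0,0]
}}

```text
time_s: 8.32
eef_pos: [452.4, 176.8, 31.7]
tool_rot: [-3.141, 0.001, 1.699]
ft_force: [-1.5, -0.5, 1.1]
opening: 0.5
finger_force: 0.0
```

```bash
python3 -c "
from h import *
look()"
```

```text
{'front': array([ 492.6, -157.1,   45.5]), 'rear': array([473.4,  10.4,  43.2]), 'L': np.float64(168.6), 'yaw': np.float64(6.51), 'tilt': np.float64(-0.77), 'front_out': np.float64(109.3)}
8.38 [452.4 176.7  31.7]
```

{"api": "carry_out", "payload": {
  "jaw": [0,0,0,0,0,0,0],
  "translation": [
    [-0.008,0,0],
    [-0.004,0,0],
    [-0.004,0,0],
    [0,0,0],
    [0.01,0,0],
    [0,0,0],
    [0,0,0]
  ],
  "yaw": [0,0,0,0,0,0,0]
}}

```text
time_s: 9.25
eef_pos: [453.2, 170.9, 31.7]
tool_rot: [-3.141, 0.001, 1.699]
ft_force: [0.7, -0.0, -0.8]
opening: 0.4
finger_force: 0.0
```

```bash
python3 -c "
from h import *
look()"
```

```text
{'front': array([ 494.2, -163.2,   45.6]), 'rear': array([474.4,   6.9,  43.1]), 'L': np.float64(171.3), 'yaw': np.float64(6.62), 'tilt': np.float64(-0.84), 'front_out': np.float64(115.5)}
9.3 [453.2 170.8  31.7]
```

{"api": "carry_out", "payload": {
  "jaw": [0,0,0,0,0,0,0],
  "translation": [
    [-0.008,0,0],
    [-0.004,0,0],
    [-0.004,0,0],
    [0,0,0],
    [0.01,0,0],
    [0,0,0],
    [0,0,0]
  ],
  "yaw": [0,0,0,0,0,0,0]
}}

```text
time_s: 10.18
eef_pos: [453.9, 165.0, 31.7]
tool_rot: [-3.141, 0.001, 1.699]
ft_force: [0.6, 0.2, -0.1]
opening: 0.3
finger_force: 0.0
```

```bash
python3 -c "
from h import *
look()"
```

```text
{'front': array([ 495.1, -169. ,   45.7]), 'rear': array([474.6,   3.7,  43.1]), 'L': np.float64(173.9), 'yaw': np.float64(6.77), 'tilt': np.float64(-0.84), 'front_out': np.float64(121.4)}
10.22 [453.9 164.8  31.7]
```

{"api": "carry_out", "payload": {
  "jaw": [0,0,0,0,0,0,0],
  "translation": [
    [-0.008,0,0],
    [-0.004,0,0],
    [-0.004,0,0],
    [0,0,0],
    [0.01,0,0],
    [0,0,0],
    [0,0,0]
  ],
  "yaw": [0,0,0,0,0,0,0]
}}

```text
time_s: 11.1
eef_pos: [454.7, 159.0, 31.7]
tool_rot: [-3.141, 0.001, 1.699]
ft_force: [0.5, -0.5, -0.1]
opening: 0.6
finger_force: 0.0
```

```bash
python3 -c "
from h import *
look()"
```

```text
{'front': array([ 496.3, -175.5,   44.5]), 'rear': array([481.7, -60.5,  44.4]), 'L': np.float64(115.9), 'yaw': np.float64(7.24), 'tilt': np.float64(-0.01), 'front_out': np.float64(127.9)}
11.15 [454.7 158.9  31.7]
```

{"api": "carry_out", "payload": {
  "jaw": [0,0,0,0,0,0,0],
  "translation": [
    [-0.008,0,0],
    [-0.004,0,0],
    [-0.004,0,0],
    [0,0,0],
    [0.01,0,0],
    [0,0,0],
    [0,0,0]
  ],
  "yaw": [0,0,0,0,0,0,0]
}}

```text
time_s: 12.02
eef_pos: [455.5, 153.0, 31.7]
tool_rot: [-3.141, 0.001, 1.699]
ft_force: [-0.0, 0.2, 0.6]
opening: 0.2
finger_force: 0.0
```

```bash
python3 -c "
from h import *
look()"
```

```text
{'front': array([ 497.3, -182.4,   44.6]), 'rear': array([ 487.7, -129.5,   44.5]), 'L': np.float64(53.7), 'yaw': np.float64(10.32), 'tilt': np.float64(-0.03), 'front_out': np.float64(134.9)}
12.08 [455.5 153.   31.7]
```

```bash
cat >> h.py <<'E'
def boom(c,ymax=40):
    X=cloud(c).reshape(-1,3); a0=np.array([.128,-.992]); p=(X[:,:2]-[487.2,-106.4])@np.array([.992,.128])
    Q=X[(abs(p)<14)&(X[:,1]<ymax)&(X[:,1]>-260)&(X[:,2]>14)&(X[:,2]<70)]
    y=Q[:,1]; k=np.polyfit(y,Q[:,2],1); r=abs(Q[:,2]-np.polyval(k,y)); Q=Q[r<3]; k=np.polyfit(Q[:,1],Q[:,2],1)
    s=(Q[:,:2]-E0)@en
    return dict(tilt=round(np.degrees(np.arctan(k[0])),2),z_edge=round(np.polyval(k,E0[1]),1),front_out=round(np.percentile(s,99.5),1),n=len(Q))
E
python3 -c "
from h import *
print(boom(ld('top')))"
```

```text
{'tilt': np.float64(-0.08), 'z_edge': np.float64(44.5), 'front_out': np.float64(138.0), 'n': 460}
```

{"api": "carry_out", "payload": {
  "jaw": [0,0,0,0,0,0,0],
  "translation": [
    [-0.008,0,0],
    [-0.004,0,0],
    [-0.004,0,0],
    [0,0,0],
    [0.01,0,0],
    [0,0,0],
    [0,0,0]
  ],
  "yaw": [0,0,0,0,0,0,0]
}}

```text
time_s: 12.95
eef_pos: [456.2, 147.0, 31.7]
tool_rot: [-3.141, 0.001, 1.699]
ft_force: [-0.7, 0.9, 0.3]
opening: 0.5
finger_force: 0.0
```

```bash
python3 -c "
from h import *
look()"
```

```text
Traceback (most recent call last):
  File "h.py", line 37, in look
    c=cam('top'); print(boom(c)); o=status.get_obs(); print(np.round(o['time_s'],2),np.round(o['eef_pos'],1)); return c
                        ~~~~^^^
  File "h.py", line 41, in boom
    y=Q[:,1]; k=np.polyfit(y,Q[:,2],1); r=abs(Q[:,2]-np.polyval(k,y)); Q=Q[r<3]; k=np.polyfit(Q[:,1],Q[:,2],1)
                ~~~~~~~~~~^^^^^^^^^^^^
TypeError: expected non-empty vector for x
```

```bash
python3 -c "
from h import *
t=ld('top');s=cam('scene');print(boom(s,60))
save(np.vstack([t['pixels'],s['pixels']])[::1,::1][:800].copy()[::2,::2].repeat(1,0),'n2.png')"
```

```text
{'tilt': np.float64(0.02), 'z_edge': np.float64(45.2), 'front_out': np.float64(140.9), 'n': 1895}
```

View pics/n2.png

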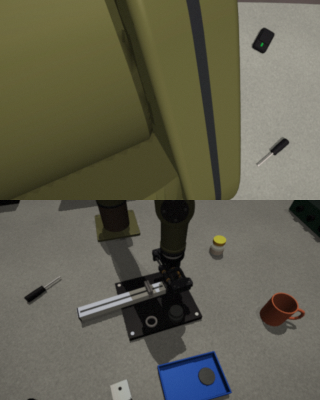

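The top camera is now blocked by the arm. The scene camera still shows the whole boom, flat, with its front end at about (80,313) in the half-size picture, so I'll use that camera from here.

{"api": "carry_out", "payload": {
  "jaw": [0,0,0,0,0,0,0],
  "translation": [
    [-0.008,0,0],
    [-0.004,0,0],
    [-0.004,0,0],
    [0,0,0],
    [0.01,0,0],
    [0,0,0],
    [0,0,0]
  ],
  "yaw": [0,0,0,0,0,0,0]
}}

```text
time_s: 13.92
eef_pos: [457.0, 141.1, 31.7]
tool_rot: [-3.141, 0.001, 1.699]
ft_force: [-0.6, -0.5, 0.5]
opening: 0.4
finger_force: 0.0
```

```bash
cat >> h.py <<'E'
def look():
    c=cam('scene'); print(boom(c,30)); o=status.get_obs(); print(np.round(o['time_s'],2),np.round(o['eef_pos'],1)); return c
E
python3 -c "
from h import *
look()"
```

```text
{'tilt': np.float64(-0.01), 'z_edge': np.float64(45.1), 'front_out': np.float64(147.1), 'n': 1742}
13.98 [457.1 141.   31.7]
```

{"api": "carry_out", "payload": {
  "jaw": [0,0,0,0,0,0,0],
  "translation": [
    [-0.008,0,0],
    [-0.004,0,0],
    [-0.004,0,0],
    [0,0,0],
    [0.01,0,0],
    [0,0,0],
    [0,0,0]
  ],
  "yaw": [0,0,0,0,0,0,0]
}}

```text
time_s: 14.85
eef_pos: [457.8, 135.2, 31.7]
tool_rot: [-3.141, 0.001, 1.699]
ft_force: [-0.3, 0.2, -0.5]
opening: 0.3
finger_force: 0.0
```

```bash
python3 -c "
from h import *
look()"
```

```text
{'tilt': np.float64(0.04), 'z_edge': np.float64(45.1), 'front_out': np.float64(153.4), 'n': 1799}
14.9 [457.8 135.1  31.7]
```

{"api": "carry_out", "payload": {
  "jaw": [0,0,0,0,0,0,0],
  "translation": [
    [-0.008,0,0],
    [-0.004,0,0],
    [-0.004,0,0],
    [0,0,0],
    [0.01,0,0],
    [0,0,0],
    [0,0,0]
  ],
  "yaw": [0,0,0,0,0,0,0]
}}

```text
time_s: 15.78
eef_pos: [458.5, 129.2, 31.7]
tool_rot: [-3.141, 0.001, 1.699]
ft_force: [-0.4, 0.1, -1.3]
opening: 0.5
finger_force: 0.0
```

```bash
python3 -c "
from h import *
look()"
```

```text
{'tilt': np.float64(0.03), 'z_edge': np.float64(45.1), 'front_out': np.float64(158.9), 'n': 1869}
15.82 [458.6 129.1  31.7]
```

{"api": "carry_out", "payload": {
  "jaw": [0,0,0,0,0,0,0],
  "translation": [
    [-0.008,0,0],
    [-0.004,0,0],
    [-0.004,0,0],
    [0,0,0],
    [0.01,0,0],
    [0,0,0],
    [0,0,0]
  ],
  "yaw": [0,0,0,0,0,0,0]
}}

```text
time_s: 16.7
eef_pos: [459.3, 123.2, 31.7]
tool_rot: [-3.141, 0.001, 1.699]
ft_force: [-0.8, -1.1, -0.9]
opening: 0.3
finger_force: 0.0
```

```bash
python3 -c "
from h import *
look()"
```

```text
{'tilt': np.float64(0.06), 'z_edge': np.float64(45.1), 'front_out': np.float64(165.2), 'n': 1906}
16.75 [459.4 123.2  31.7]
```

{"api": "carry_out", "payload": {
  "jaw": [0,0,0,0,0,0,0],
  "translation": [
    [-0.008,0,0],
    [-0.004,0,0],
    [-0.004,0,0],
    [0,0,0],
    [0.01,0,0],
    [0,0,0],
    [0,0,0]
  ],
  "yaw": [0,0,0,0,0,0,0]
}}

```text
time_s: 17.62
eef_pos: [460.1, 117.3, 31.7]
tool_rot: [-3.141, 0.001, 1.699]
ft_force: [-0.6, 0.4, 1.1]
opening: -0.1
finger_force: 0.0
```

```bash
python3 -c "
from h import *
look()"
```

```text
{'tilt': np.float64(0.06), 'z_edge': np.float64(45.2), 'front_out': np.float64(171.2), 'n': 1942}
17.68 [460.1 117.2  31.7]
```

{"api": "carry_out", "payload": {
  "jaw": [0,0,0,0,0,0,0],
  "translation": [
    [-0.008,0,0],
    [-0.004,0,0],
    [-0.004,0,0],
    [0,0,0],
    [0.01,0,0],
    [0,0,0],
    [0,0,0]
  ],
  "yaw": [0,0,0,0,0,0,0]
}}

```text
time_s: 18.55
eef_pos: [460.8, 111.3, 31.7]
tool_rot: [-3.141, 0.001, 1.699]
ft_force: [0.7, 0.8, -0.1]
opening: 0.6
finger_force: 0.0
```

```bash
python3 -c "
from h import *
look()"
```

```text
{'tilt': np.float64(0.14), 'z_edge': np.float64(45.2), 'front_out': np.float64(177.3), 'n': 1894}
18.6 [460.9 111.3  31.7]
```

{"api": "carry_out", "payload": {
  "jaw": [0,0,0,0,0,0,0],
  "translation": [
    [-0.008,0,0],
    [-0.004,0,0],
    [-0.004,0,0],
    [0,0,0],
    [0.01,0,0],
    [0,0,0],
    [0,0,0]
  ],
  "yaw": [0,0,0,0,0,0,0]
}}

```text
time_s: 19.48
eef_pos: [461.7, 105.3, 31.7]
tool_rot: [-3.141, 0.001, 1.699]
ft_force: [-0.4, -0.4, 0.1]
opening: 0.6
finger_force: 0.0
```

```bash
python3 -c "
from h import *
look()"
```

```text
{'tilt': np.float64(0.18), 'z_edge': np.float64(45.3), 'front_out': np.float64(182.6), 'n': 1798}
19.52 [461.7 105.3  31.7]
```

{"api": "carry_out", "payload": {
  "jaw": [0,0,0,0,0,0,0],
  "translation": [
    [-0.008,0,0],
    [-0.004,0,0],
    [-0.004,0,0],
    [0,0,0],
    [0.01,0,0],
    [0,0,0],
    [0,0,0]
  ],
  "yaw": [0,0,0,0,0,0,0]
}}

```text
time_s: 20.4
eef_pos: [462.3, 99.4, 31.7]
tool_rot: [-3.141, 0.001, 1.699]
ft_force: [0.9, -0.5, -0.4]
opening: 0.4
finger_force: 0.0
```

```bash
python3 -c "
from h import *
look()"
```

```text
{'tilt': np.float64(0.25), 'z_edge': np.float64(45.4), 'front_out': np.float64(188.8), 'n': 1769}
20.45 [462.4  99.3  31.7]
```

{"api": "carry_out", "payload": {
  "jaw": [0,0,0,0,0,0,0],
  "translation": [
    [-0.008,0,0],
    [-0.004,0,0],
    [-0.004,0,0],
    [0,0,0],
    [0.01,0,0],
    [0,0,0],
    [0,0,0]
  ],
  "yaw": [0,0,0,0,0,0,0]
}}

```text
time_s: 21.32
eef_pos: [463.1, 93.4, 31.7]
tool_rot: [-3.141, 0.001, 1.699]
ft_force: [-0.2, -0.5, 0.6]
opening: 0.8
finger_force: 0.0
```

```bash
python3 -c "
from h import *
look()"
```

```text
{'tilt': np.float64(5.68), 'z_edge': np.float64(45.1), 'front_out': np.float64(196.0), 'n': 1959}
21.38 [463.2  93.3  31.7]
```

The boom has tipped (5.7°), so I'll locate the rider next.

```bash
python3 - <<'E'
from h import *
c=ld('scene')
# predicted pixels of points on boom axis line: edge point & rider guesses
t=np.radians(5.8);a=np.array([.128*np.cos(t),-.992*np.cos(t),-np.sin(t)]);
q=np.array([487.2,-106.4]);k=np.array([.128,-.992]); e=q+k*(-((q-E0)@en)/(k@en)); print('edge crossing',e)
n=np.array([.128*np.sin(t),-.992*np.sin(t),np.cos(t)])
for s in (0,20,40,60,80): print(s,proj(c,np.r_[e,20]-a*s+n*50).round(1), proj(c,np.r_[e,20]-a*s+n*25).round(1))
x0,y0=190,120
save(cv2.resize(c['pixels'][y0:y0+150,x0:x0+200],(800,600),interpolation=cv2.INTER_CUBIC),'n3.png')
E
```

```text
edge crossing [479.72107437 -48.43832638]
0 [[230.  189.3]] [[234.1 197. ]]
20 [[241.1 185.1]] [[244.9 192.9]]
40 [[252.2 181. ]] [[255.6 188.8]]
60 [[263.2 176.8]] [[266.2 184.7]]
80 [[274.1 172.7]] [[276.7 180.7]]
```

View pics/n3.png

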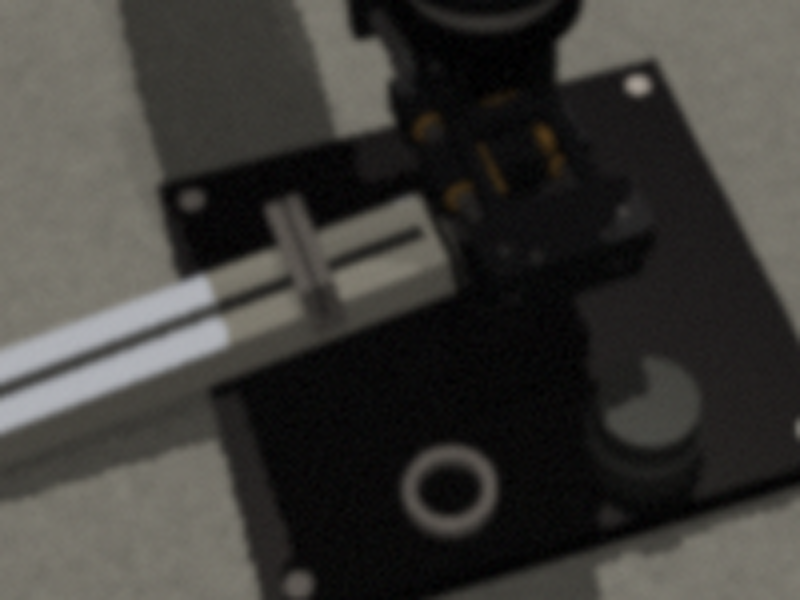

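The crop shows the tipped boom with the rider line centred at about crop (304,243). The slot runs from (0,392) to (410,235), the screws sit at (191,200), (637,84) and (299,583), and the gripper stands behind the rear end at about (440,230).

```bash
python3 - <<'E'
from h import *
c=ld('scene')
P=lambda u,v:(190+(u+.5)/4-.5,120+(v+.5)/4-.5)
print('screws',onz(c,[P(191,200),P(637,84),P(299,583)],20).round(1))
# plane of boom top: height along en coordinate
t=np.radians(5.75); 
def onplane(uv,h):
    d=ray(c,[uv])[0]@c['R']; o=-c['R'].T@c['t']
    a=np.array([.128,-.992,0]);n=np.r_[a[:2]*np.sin(t),np.cos(t)]
    p0=np.r_[479.7,-48.4,20]+n*h
    X=o+d*((p0-o)@n)/-(d@n); 
    ax=np.r_[a[:2]*np.cos(t),-np.sin(t)]
    return X.round(1),'s',-((X-p0)@ax).round(1),'lat',((X-p0)@np.array([.992,.128,0])).round(1)
for p in((410,235),(0,392),(220,307)): print('slot',onplane(P(*p),25))
for p in((287,198),(322,288),(304,243)): print('rider',onplane(P(*p),50))
print('rear top',onplane(P(425,195),25),onplane(P(443,252),25))
X=cloud(c).reshape(-1,3);m=(X[:,1]>-30)&(X[:,1]<60)&(abs(X[:,0]-495)<40)&(X[:,2]>65)&(X[:,2]<85);print(m.sum(),np.median(X[m],0),X[m].min(0),X[m].max(0))
print('edge px',onz(c,[P(163,185),P(293,595)],20),[(onz(c,[P(*p)],20)[0,:2]-E0)@en for p in((163,185),(210,345),(285,575))])
E
```

```text
screws [[400.8 -38.8  20. ]
 [383.  190.6  20. ]
 [609.3 -22.5  20. ]]
slot (array([1279.8,  -56.1, 1153.7]), 's', np.float64(4.1), 'lat', np.float64(792.7))
slot (array([1255.3,  131. , 1172.7]), 's', np.float64(193.8), 'lat', np.float64(792.4))
slot (array([1268.7,   32.1, 1162.7]), 's', np.float64(93.4), 'lat', np.float64(792.9))
rider (array([1297.6,   -6.3, 1133.3]), 's', np.float64(49.0), 'lat', np.float64(816.8))
rider (array([1247. ,  -12.5, 1133.4]), 's', np.float64(49.3), 'lat', np.float64(765.8))
rider (array([1271.9,   -9.2, 1133.4]), 's', np.float64(49.3), 'lat', np.float64(790.9))
rear top (array([1299. ,  -67.2, 1152.4]), 's', np.float64(-9.5), 'lat', np.float64(810.4)) (array([1266.3,  -68.1, 1152.7]), 's', np.float64(-6.1), 'lat', np.float64(777.8))
252 [483.90487536   6.96325815  75.20117395] [455.15041256  -4.1544039   65.15288181] [505.79558798  18.32416156  77.63265688]
edge px [[388.31431263 -50.76752689  20.        ]
 [613.8906384  -25.80457824  20.        ]] [np.float64(-4.578735060956846), np.float64(-6.3635117016728175), np.float64(-11.464450804570493)]
```

```bash
cat >> h.py <<'E'
def onboom(c,uv,h,tilt=5.75,e=(480.0,-46.8)):
    t=np.radians(tilt); d=ray(c,[uv])[0]@c['R']; o=-c['R'].T@c['t']
    n=np.array([.128*np.sin(t),-.992*np.sin(t),np.cos(t)]); p0=np.r_[e,20]+n*h
    X=o+d*((p0-o)@n)/(d@n); ax=np.array([.128*np.cos(t),-.992*np.cos(t),-np.sin(t)])
    return X.round(1),'s',-((X-p0)@ax).round(1),'lat',((X-p0)@np.array([.992,.128,0])).round(1)
E
python3 - <<'E'
from h import *
c=ld('scene')
P=lambda u,v:(190+(u+.5)/4-.5,120+(v+.5)/4-.5)
for p in((410,235),(0,392),(220,307)): print('slot',onboom(c,P(*p),25))
for p in((287,198),(322,288),(304,243)): print('rider',onboom(c,P(*p),50))
print('rear top',onboom(c,P(425,195),25),onboom(c,P(443,252),25))
E
```

```text
slot (array([473.4,  55.4,  55.4]), 's', np.float64(105.3), 'lat', np.float64(6.5))
slot (array([ 497.8, -131.7,   36.4]), 's', np.float64(-84.4), 'lat', np.float64(6.8))
slot (array([484.5, -32.7,  46.5]), 's', np.float64(16.0), 'lat', np.float64(6.3))
rider (array([455.5,   5.6,  75.8]), 's', np.float64(60.4), 'lat', np.float64(-17.6))
rider (array([506.1,  11.8,  75.8]), 's', np.float64(60.1), 'lat', np.float64(33.4))
rider (array([481.2,   8.6,  75.8]), 's', np.float64(60.1), 'lat', np.float64(8.3))
rear top (array([454.1,  66.6,  56.8]), 's', np.float64(118.9), 'lat', np.float64(-11.2)) (array([486.8,  67.5,  56.5]), 's', np.float64(115.6), 'lat', np.float64(21.4))
```

{"api": "carry_out", "payload": {
  "jaw": [0,0,0,0,0,0,0,0],
  "translation": [
    [0,0,-0.03],
    [0,0,-0.04],
    [-0.028,0.002,0],
    [-0.028,0.002,0],
    [0,0,0],
    [0,0,0.02],
    [0,0,0.019],
    [0,0,0]
  ],
  "yaw": [0,0,0,0,0,0,0,0]
}}

```text
time_s: 22.38
eef_pos: [473.4, 40.0, 61.8]
tool_rot: [-3.139, -0.0, 1.701]
ft_force: [0.1, 0.5, 0.5]
opening: 0.7
finger_force: 0.0
```

{"api": "carry_out", "payload": {
  "jaw": [0,0,0,0,0,0,0,0,0,0],
  "translation": [
    [-0.008,0,0],
    [-0.008,0,0.001],
    [-0.008,0,0.001],
    [-0.008,0,0.001],
    [-0.008,0,0.001],
    [-0.008,0,0.001],
    [-0.008,0,0.001],
    [-0.006,0,0],
    [-0.004,0,0],
    [0,0,0]
  ],
  "yaw": [0,0,0,0,0,0,0,0,0,0]
}}

```text
time_s: 23.62
eef_pos: [482.8, -27.1, 56.7]
tool_rot: [-3.141, 0.0, 1.699]
ft_force: [-0.1, 0.9, -0.2]
opening: 0.3
finger_force: 0.0
```

```bash
python3 - <<'E'
from h import *
c=look()
print(proj(c,[[480,-46.8,20]]))
x0,y0=170,140
save(cv2.resize(c['pixels'][y0:y0+120,x0:x0+160],(800,600),interpolation=cv2.INTER_CUBIC),'n4.png')
E
```

```text
{'tilt': np.float64(5.83), 'z_edge': np.float64(45.1), 'front_out': np.float64(196.4), 'n': 1472}
23.68 [482.8 -26.8  56.7]
[[238.87821535 204.06929684]]
```

View pics/n4.png

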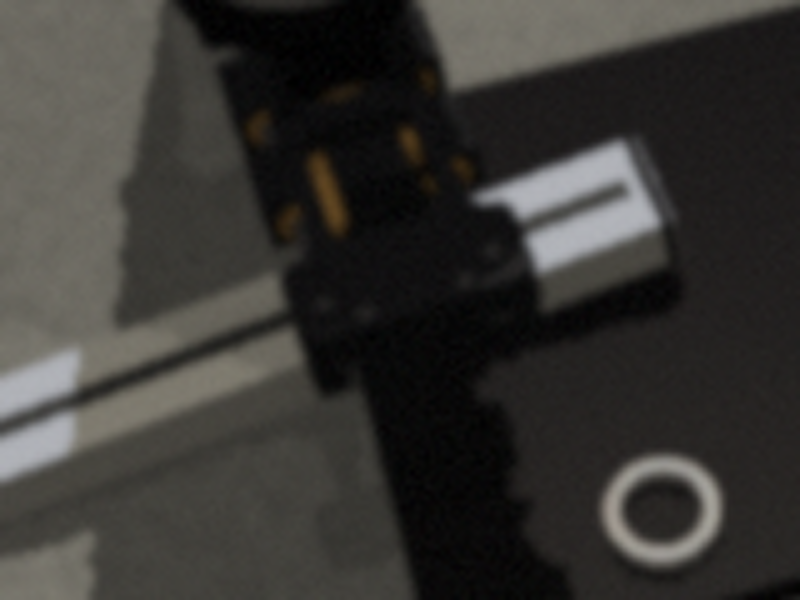

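The gripper hides the rider. The boom hasn't shifted, with its front still 196 mm out and the tilt at 5.8°, so I'll back the arm away to see the rider.

{"api": "carry_out", "payload": {
  "jaw": [0,0,0,0],
  "translation": [
    [0.02,0,0],
    [0.05,0,-0.04],
    [0.06,0,-0.04],
    [0,0,0]
  ],
  "yaw": [0,0,0,0]
}}

```text
time_s: 24.18
eef_pos: [468.4, 99.2, 133.0]
tool_rot: [3.135, -0.005, 1.707]
ft_force: [-0.0, -1.3, -0.0]
opening: 0.8
finger_force: 0.0
```

```bash
python3 - <<'E'
from h import *
c=look()
x0,y0=170,140
save(cv2.resize(c['pixels'][y0:y0+120,x0:x0+160],(800,600),interpolation=cv2.INTER_CUBIC),'n5.png')
E
```

```text
{'tilt': np.float64(5.89), 'z_edge': np.float64(45.2), 'front_out': np.float64(196.3), 'n': 1915}
24.22 [467.8  95.4 131.5]
```

View pics/n5.png

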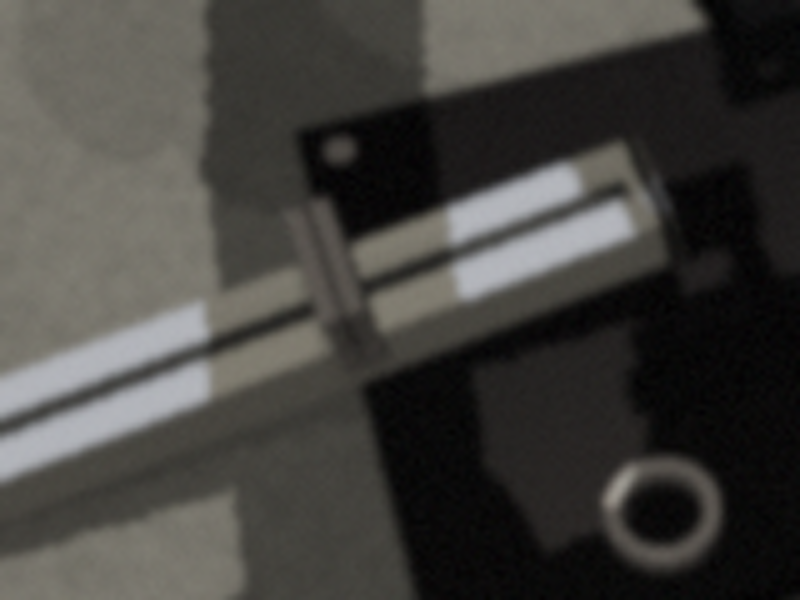

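The crop shows the rider's line running from about (310,205) to (340,317). The plate edge runs through (302,135), (368,385) and (415,600), just in front of the rider.

```bash
python3 - <<'E'
from h import *
c=ld('scene')
P=lambda u,v:(170+(u+.5)/5-.5,140+(v+.5)/5-.5)
for p in((310,205),(340,317),(326,261)): print('rider',onboom(c,P(*p),50))
Es=E0+[2.7,1.6]
print([((onz(c,[P(*p)],20)[0,:2]-Es)@en).round(1) for p in((302,135),(368,385),(392,495),(415,598))])
for p in ((630,185),(0,428)): print('slot',onboom(c,P(*p),25))
print('rear top',onboom(c,P(628,142),25),onboom(c,P(662,245),25))
q=np.array([480+6,-46.8])  # edge crossing at actual lateral
print('edge s offset at lat 6.5', ((np.array([480,-46.8])+6.5*np.array([.992,.128])-Es)@en).round(1))
E
```

```text
rider (array([463.1, -48.4,  70.3]), 's', np.float64(5.6), 'lat', np.float64(-17.0))
rider (array([511.3, -44.6,  70.1]), 's', np.float64(3.2), 'lat', np.float64(31.4))
rider (array([487.8, -46.1,  70.2]), 's', np.float64(4.7), 'lat', np.float64(7.8))
[np.float64(-2.1), np.float64(-1.9), np.float64(-0.2), np.float64(1.1)]
slot (array([471.6,  62.2,  56.1]), 's', np.float64(112.3), 'lat', np.float64(5.6))
slot (array([ 502.2, -166.9,   32.8]), 's', np.float64(-120.1), 'lat', np.float64(6.7))
rear top (array([452.9,  65.6,  56.7]), 's', np.float64(118.1), 'lat', np.float64(-12.5)) (array([499.9,  67.4,  56.3]), 's', np.float64(113.8), 'lat', np.float64(34.3))
edge s offset at lat 6.5 -0.6
```

{"api": "carry_out", "payload": {
  "jaw": [0,0,0,0,0,0,0,0,0],
  "translation": [
    [-0.055,0,0],
    [-0.055,0,0.04],
    [0,0,0.04],
    [-0.01,0,0],
    [-0.008,0,0],
    [-0.005,0,0],
    [-0.0045,0,0],
    [0,0,0],
    [0,0,0]
  ],
  "yaw": [0,0,0,0,0,0,0,0,0]
}}

```text
time_s: 25.35
eef_pos: [484.6, -38.7, 54.0]
tool_rot: [3.141, 0.0, 1.699]
ft_force: [-0.0, 0.7, -0.3]
opening: 0.7
finger_force: 0.0
```

{"api": "carry_out", "payload": {
  "jaw": [0,0,0,0,0],
  "translation": [
    [0.02,0,0],
    [0.05,0,-0.04],
    [0.06,0,-0.04],
    [0,0,0],
    [0,0,0]
  ],
  "yaw": [0,0,0,0,0]
}}

```text
time_s: 25.98
eef_pos: [468.7, 80.3, 127.2]
tool_rot: [-3.141, 0.001, 1.699]
ft_force: [0.0, -0.5, -0.9]
opening: 0.6
finger_force: 0.0
```

```bash
python3 - <<'E'
from h import *
c=look()
x0,y0=170,140
save(cv2.resize(c['pixels'][y0:y0+120,x0:x0+160],(800,600),interpolation=cv2.INTER_CUBIC),'n6.png')
E
```

```text
{'tilt': np.float64(6.02), 'z_edge': np.float64(45.5), 'front_out': np.float64(196.0), 'n': 1645}
26.02 [468.6  79.4 126.8]
```

View pics/n6.png

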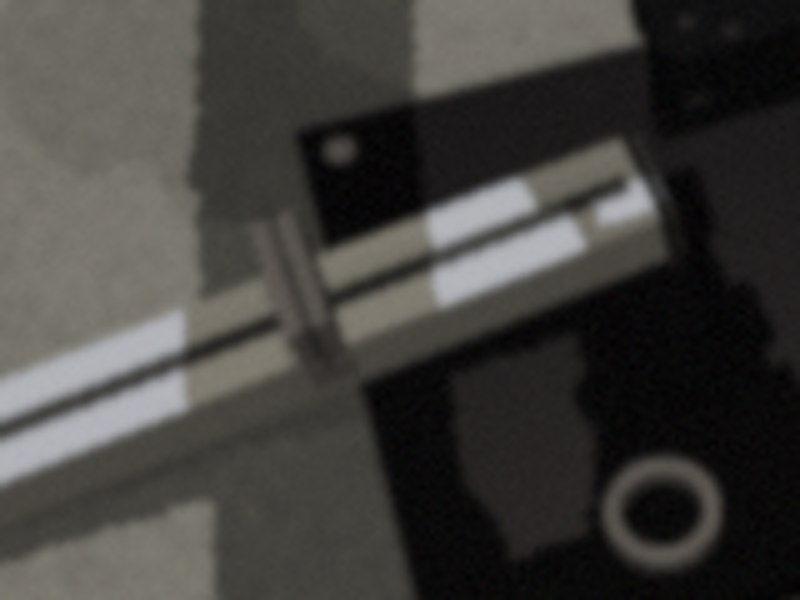

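The rider has moved past the edge, with its line from about (272,217) to (305,330) in the crop.

```bash
python3 - <<'E'
from h import *
c=ld('scene')
P=lambda u,v:(170+(u+.5)/5-.5,140+(v+.5)/5-.5)
for p in((272,217),(305,330),(289,273)): print('rider',onboom(c,P(*p),50))
# detect dark line by profile along the boom on top of rider
g=c['pixels'].astype(float).mean(2)
t=np.radians(5.9);n=np.array([.128*np.sin(t),-.992*np.sin(t),np.cos(t)]);ax=np.array([.128*np.cos(t),-.992*np.cos(t),-np.sin(t)])
S=np.arange(-24,14,1.)
pr=[]
for lat in (-8,-3,2,7,12,17,22):
    X=np.r_[480,-46.8,20]+n*50+np.array([.992,.128,0])*lat-ax*S[:,None]
    q=proj(c,X).astype(np.float32); pr.append(cv2.remap(g.astype(np.float32),q[:,0],q[:,1],cv2.INTER_LINEAR)[:,0])
for s,v in zip(S,np.mean(pr,0)): print(int(s),round(float(v)),end='; ')
# edge crossing detection at z=20 along lat lines off the boom
E
```

```text
rider (array([463.9, -61.9,  69. ]), 's', np.float64(-8.0), 'lat', np.float64(-17.9))
rider (array([512.8, -56.6,  68.8]), 's', np.float64(-9.0), 'lat', np.float64(31.2))
rider (array([488.7, -59. ,  68.9]), 's', np.float64(-8.3), 'lat', np.float64(7.0))
-24 85; -23 85; -22 85; -21 84; -20 83; -19 83; -18 82; -17 83; -16 84; -15 85; -14 86; -13 85; -12 83; -11 78; -10 73; -9 68; -8 66; -7 70; -6 75; -5 80; -4 82; -3 81; -2 77; -1 71; 0 65; 1 62; 2 65; 3 70; 4 74; 5 74; 6 72; 7 69; 8 66; 9 64; 10 62; 11 62; 12 62; 13 62;
```

{"api": "carry_out", "payload": {
  "jaw": [0,0,0,0,0,0,0,0],
  "translation": [
    [-0.043,0,0],
    [-0.043,0,0],
    [-0.043,0,0],
    [-0.043,0,0],
    [0,0,0],
    [0,0,0.035],
    [0,0,0.035],
    [0,0,0]
  ],
  "yaw": [0,0,0,0,0,0,0,0]
}}

```text
time_s: 27.02
eef_pos: [488.7, -89.3, 55.3]
tool_rot: [-3.136, -0.0, 1.7]
ft_force: [-0.4, 0.3, 0.5]
opening: 0.7
finger_force: 0.0
```

{"api": "carry_out", "payload": {
  "jaw": [0,0,0,0,0,0],
  "translation": [
    [0.008,0,0],
    [0.004,0,0],
    [0.003,0,0],
    [0.0025,0,0],
    [0,0,0],
    [0,0,0]
  ],
  "yaw": [0,0,0,0,0,0]
}}

```text
time_s: 27.78
eef_pos: [488.8, -72.4, 57.4]
tool_rot: [3.141, 0.0, 1.699]
ft_force: [0.6, 0.2, 0.7]
opening: 0.5
finger_force: 0.1
```

{"api": "carry_out", "payload": {
  "jaw": [0,0,0,0,0,0,0],
  "translation": [
    [-0.02,0,0],
    [-0.04,0,-0.03],
    [-0.04,0,-0.03],
    [-0.05,0,0],
    [-0.05,0,0],
    [0,0,0],
    [0,0,0]
  ],
  "yaw": [0,0,0,0,0,0,0]
}}

```text
time_s: 28.65
eef_pos: [514.0, -269.7, 117.2]
tool_rot: [-3.141, -0.001, 1.699]
ft_force: [0.3, 0.7, 0.1]
opening: 0.7
finger_force: 0.0
```

```bash
cat >> h.py <<'E'
def prof(c,tilt=5.9):
    g=c['pixels'].astype(np.float32).mean(2); t=np.radians(tilt);n=np.array([.128*np.sin(t),-.992*np.sin(t),np.cos(t)]);ax=np.array([.128*np.cos(t),-.992*np.cos(t),-np.sin(t)])
    S=np.arange(-20,16,1.); pr=[]
    for lat in (-8,-3,2,7,12,17,22):
        X=np.r_[480,-46.8,20]+n*50+np.array([.992,.128,0])*lat-ax*S[:,None]
        q=proj(c,X).astype(np.float32); pr.append(cv2.remap(g,q[:,0],q[:,1],cv2.INTER_LINEAR)[:,0])
    print([(int(s),round(float(v))) for s,v in zip(S,np.mean(pr,0))])
E
python3 -c "
from h import *
c=look();prof(c);save(c['pixels'],'full.png')"
```

```text
{'tilt': np.float64(5.96), 'z_edge': np.float64(45.5), 'front_out': np.float64(195.8), 'n': 1720}
28.7 [ 514.2 -268.9  117.3]
[(-20, 123), (-19, 122), (-18, 120), (-17, 116), (-16, 113), (-15, 115), (-14, 119), (-13, 126), (-12, 131), (-11, 133), (-10, 130), (-9, 124), (-8, 116), (-7, 110), (-6, 110), (-5, 117), (-4, 126), (-3, 133), (-2, 134), (-1, 131), (0, 122), (1, 109), (2, 97), (3, 92), (4, 94), (5, 97), (6, 99), (7, 97), (8, 95), (9, 94), (10, 93), (11, 93), (12, 93), (13, 93), (14, 93), (15, 92)]
```

```bash
python3 - <<'E'
from h import *
c=cam('top'); g=c['pixels'].astype(np.float32).mean(2)
t=np.radians(5.9);a=np.array([.128,-.992]);n=np.r_[a*np.sin(t),np.cos(t)];ax=np.r_[a*np.cos(t),-np.sin(t)];l=np.array([.992,.128,0])
e=np.r_[479.7,-48.4,20]
def pr(h,lats,S,n=n,ax=ax):
    o=[]
    for lat in lats:
        q=proj(c,e+n*h+l*lat-ax*S[:,None]).astype(np.float32); o.append(cv2.remap(g,q[:,0],q[:,1],cv2.INTER_LINEAR)[:,0])
    return np.array(o)
S=np.arange(-22,14,1.)
print([(int(s),int(v)) for s,v in zip(S,pr(50,(-14,-10,10,14,18),S).mean(0))])
# plate edge on both sides of boom at z=20
up=np.array([0,0,1.]); axf=np.r_[a,0]
for lat in(-70,-55,-45,50,60,80,100):
    v=pr(0,(lat,),S,up,axf)[0]; i=np.argmax(abs(np.diff(v))); x=e+l*lat-axf*(S[i]+.5); print(lat,S[i]+.5,'beyond E0 line',((x[:2]-E0)@en).round(1),int(v[0]),int(v[-1]))
im=c['pixels'][190:280,330:450]; save(cv2.resize(im,(800,600),interpolation=cv2.INTER_CUBIC),'n7.png')
for s in (-6,0): print(proj(c,e-ax*s+n*50),)
E
```

```text
[(-22, 154), (-21, 154), (-20, 154), (-19, 153), (-18, 153), (-17, 153), (-16, 152), (-15, 149), (-14, 145), (-13, 141), (-12, 137), (-11, 135), (-10, 133), (-9, 130), (-8, 126), (-7, 119), (-6, 112), (-5, 109), (-4, 114), (-3, 121), (-2, 128), (-1, 132), (0, 131), (1, 126), (2, 115), (3, 97), (4, 78), (5, 63), (6, 56), (7, 62), (8, 76), (9, 97), (10, 118), (11, 135), (12, 144), (13, 150)]
-70 4.5 beyond E0 line -0.8 108 35
-55 3.5 beyond E0 line -0.6 107 33
-45 3.5 beyond E0 line -1.2 107 32
50 -2.5 beyond E0 line -0.2 105 28
60 -2.5 beyond E0 line -0.7 105 28
80 -3.5 beyond E0 line -0.8 107 28
100 -3.5 beyond E0 line -1.8 107 27
[[404.39222248 223.62329049]]
[[401.07666642 224.06885528]]
```

View pics/n7.png

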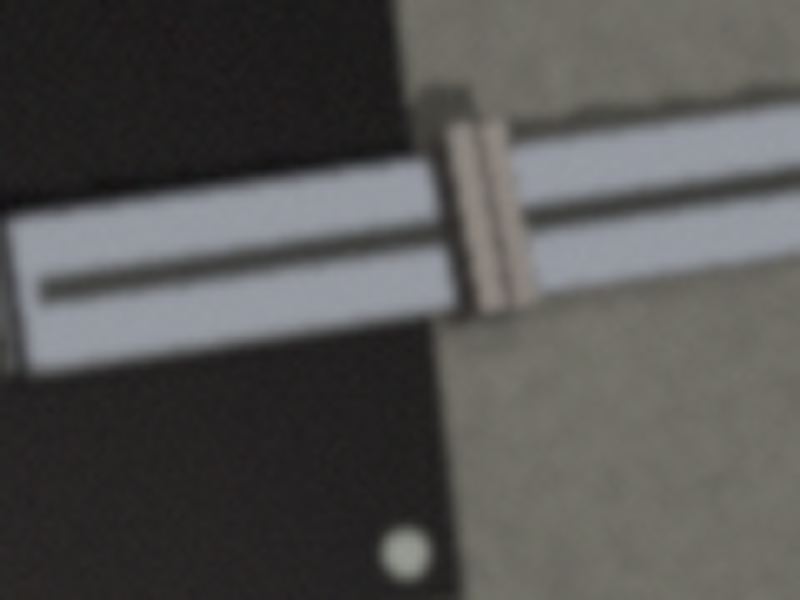

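The top crop confirms it: the rider line at about (497,215) is some 6 mm beyond the plate edge at about (425,235) on the boom. That sits inside the bracketed balance interval, so the next step is to push the boom back from its front end.

{"api": "carry_out", "payload": {
  "jaw": [0,0,0,0,0,0],
  "translation": [
    [-0.02,-0.002,0],
    [0,0,0.035],
    [0,0,0.035],
    [0,0,0.035],
    [0,0,0],
    [0,0,0]
  ],
  "yaw": [0,0,0,0,0,0]
}}

```text
time_s: 29.5
eef_pos: [515.9, -289.8, 13.5]
tool_rot: [3.14, 0.0, 1.701]
ft_force: [-0.1, 0.8, 0.1]
opening: 0.1
finger_force: 0.0
```

{"api": "carry_out", "payload": {
  "jaw": [0,0,0,0,0,0,0,0,0,0],
  "translation": [
    [0.012,0,0],
    [0.01,0,0],
    [0.007,0,0],
    [0.006,0,0],
    [0.006,0,0],
    [0.006,0,0],
    [0.006,0,0],
    [0.006,0,0],
    [0.005,0,0],
    [0,0,0]
  ],
  "yaw": [0,0,0,0,0,0,0,0,0,0]
}}

```text
time_s: 30.75
eef_pos: [506.8, -228.4, 12.6]
tool_rot: [-3.141, 0.002, 1.698]
ft_force: [0.7, -4.5, 1.9]
opening: 0.0
finger_force: 2.0
```

{"api": "carry_out", "payload": {
  "jaw": [0,0,0,0,0],
  "translation": [
    [-0.01,0,0],
    [-0.02,0,0],
    [0,0,0],
    [0,0,0],
    [0,0,0]
  ],
  "yaw": [0,0,0,0,0]
}}

```text
time_s: 31.38
eef_pos: [510.6, -255.6, 12.4]
tool_rot: [-3.142, -0.001, 1.701]
ft_force: [-0.1, -0.0, -0.0]
opening: 0.1
finger_force: 0.0
```

```bash
python3 -c "
from h import *
c=look()"
```

```text
{'tilt': np.float64(0.24), 'z_edge': np.float64(45.3), 'front_out': np.float64(167.5), 'n': 1440}
31.42 [ 510.6 -255.8   12.4]
```

```bash
python3 - <<'E'
from h import *
c=cam('top'); g=c['pixels'].astype(np.float32).mean(2); print(boom(ld('scene'),-40))
a=np.array([.128,-.992,0]);l=np.array([.992,.128,0]);e=np.r_[479.7,-48.4,70];S=np.arange(8,38,1.)
o=[]
for lat in(-14,-10,10,14,18):
    q=proj(c,e+l*lat-a*S[:,None]).astype(np.float32); o.append(cv2.remap(g,q[:,0],q[:,1],cv2.INTER_LINEAR)[:,0])
print([(int(s),int(v)) for s,v in zip(S,np.mean(o,0))])
E
```

```text
{'tilt': np.float64(0.15), 'z_edge': np.float64(45.2), 'front_out': np.float64(167.5), 'n': 1222}
[(8, 156), (9, 155), (10, 154), (11, 153), (12, 151), (13, 148), (14, 145), (15, 144), (16, 144), (17, 144), (18, 143), (19, 138), (20, 131), (21, 124), (22, 121), (23, 126), (24, 133), (25, 141), (26, 143), (27, 142), (28, 135), (29, 122), (30, 104), (31, 93), (32, 95), (33, 109), (34, 128), (35, 142), (36, 151), (37, 154)]
```

The boom lies flat and the rider is still in place, 22 mm inside the edge as expected.

```bash
python3 -c "
from h import *
print(arm.hand_in())"
```

```text
the job is handed in; nothing more can be done
None
```

The job is handed in, with no verdict returned: the boom tipped on its own, the rider was set about 6 mm beyond the edge (I put the balance point 0–7 mm beyond it), and the boom was pushed back to lie flat with the rider unmoved.

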